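Return four bench bottles to their fitted holders

ROBOT

A 7-joint arm with a two-finger parallel gripper is mounted at the origin on a cart in front of the work surface, level with it; the furniture and walls round the work are solid. World frame = base frame: x ahead of the robot, y to its left, z up, the work surface at z = 0. Lengths are in mm, angles in rad, forces in N, time in s.
With the tool pointing down it reaches from about 350 to 900 mm from the base axis. Payload 19.9 kg.
Tool frame: the origin (TCP) lies on the mounting face of the last link; the fingertips stand finger_overhang ahead of it and the grasp point (between the pads) lies 155 mm ahead of it (finger_overhang is the distance from the TCP to the fingertips, in mm); z points along the fingers, y is the line along which they close (so a half turn about z gives the same grasp; the last joint's range is limited). The gripper opens to 85 mm and grips with 20 to 120 N. Pads are 22 mm wide; open, the fingers measure 114 mm over their backs; the gripper's body (76 mm by 85 mm) begins 54 mm behind the grasp point. The pads swing forward as they close: fully open they stand 13 mm farther back than shut.
Start: joints at [-1.206, 0.417, -0.01, 1.614, 0.005, 1.111, -0.053], TCP at [246.708, 574.242, 404.66] pointing down, gripper open.
Joint ranges: [-2.81, 2.81], [-0.39, 2.02], [-1.27, 1.25], [0.06, 2.57], [-1.19, 4.33], [0.19, 2], [-2.82, 2.82]. Speed limits (rad/s): [1.89, 1.89, 2.39, 2.39, 3.01, 3.01, 3.01].

INTERFACE

Orientations are given as [roll, pitch, yaw] about the fixed x, y, z axes, in that order (R = Rz(yaw) Ry(pitch) Rx(roll)).
In Python, from station import * gives the robot as it stands. The module is installed in compiled form; this text tells all that it offers.
- The arm moves only by the tool servo_tool, never from a script. Its argument "moves" is a list of rows, each a list of 7 numbers: the shift along the tool's x, y, z in m, then the turn, a rotation vector about the tool's x, y, z in rad, then the gripper's target within -1 to 1 (fully open at 1, half-way at 0, shut at -1). In form: [[x, y, z, ax, ay, az, jaw], ...]. A call has 1 to 12 rows; each row is the pose to reach, as a shift and turn from the pose commanded when the call began, along the tool's axes at that moment; what a row does not reach only later rows make up. A row lasts 1/8 s, in which the tool goes at most 62.5 mm and 10.7 degrees, less where a joint would pass 70% of its speed; a pose out of reach is approached as far as the arm can. A call with a gripper value outside its range is refused whole. The fingers move at their own pace and stop on an object; "newtons" is the grip in N (left out, the last holds). Time passes only in rows, so rows that repeat a pose let the fingers close. It gives the time, the measured TCP pose, the force, the opening and the grip force at its end, in the units of the state.
- state(): the state, without advancing time (a new reading comes with each control period).
- snapshot(name): name is "side" or "top"; returns a dict with "image" (400x640x3 uint8, red, green, blue), "mtx" (3x3 intrinsics, pixels), "R" (3x3) and "t" (3): a world point X has camera coordinates R X + t. Camera axes: x right, y down, z forward; pixel columns grow to the right and rows downward; lengths in mm; the calibration is good to about 2 mm. A picture is of the moment at which its call begins. There is no depth.
- sign_off(): hands the job in; it is judged then, once.
Trained networks look in the newest picture that a camera, given by its name, has taken for a name from the list of things; names that differ only in an ending like _2 or _b are one class to them, and where a whole thing is asked for, a point or a joint stands for the part that bears it (a point fixed in the world has none). Each returns a list of dicts, best first, with "conf" (0 to 1); they miss things now and then, are a little off and sometimes report something else, mostly with a low value. They report only what shows in the picture. A call takes as long as a camera call.
- boxes_of(camera, thing): "position" ([column, row] in pixels, amid what is visible of it).
- regions_of(camera, thing): "mask" (400x640 bool, what is visible of it) and "position" ([column, row] in pixels, amid what is visible of it).
The state is a dict: "time": time; "joint_positions": joint angles; "dq": joint speeds; "joint_torque": joint torques, N m; "tcp_pos": TCP position; "orientation": TCP orientation; "force": force on the tool from outside, world axes, zero at the start; "ft_torque": the same for the moment, N m; "opening": opening from 0.0 (shut) to 1.0 (fully open); "gripper_force": force on a finger pad.
Only numpy, scipy, OpenCV 4.12 (cv2) and the standard library are available. Lean on these libraries where they do the work, as an engineer would, in place of code of your own. Each camera call takes 0.05 s, during which the arm holds its last target. There are 200 camera calls.

TASK

Pick out the four capped bottles standing singly on the open front of the worktop (not the row of flasks and the boxed bottles at the back) and put each one, upright and gently, into the low grey holder made for it: the white square flask into the square holder, the squat amber jar into the wide round one, the slim amber vial into the narrow round one and the small flat black bottle into the oblong one. Each must stand flat on its holder's floor, the flask's sides in line with the square holder's walls and the black bottle's long side along the oblong holder's. Do not drop or tip any bottle, and leave the beaker and the petri dish where they are.

Things in the scene. Friction and masses are not known exactly. Their poses are not given: they have to be found in the camera images.
- flask: white square-shouldered sample flask with a white ribbed screw cap, the tallest of the four bottles (a row of similar ones at the back edge of the table stays out of it): body 50 x 43 mm (x, y) up to 41 mm high, then a narrower neck, cap 33 mm wide from 67 to 87 mm; about 75 g. Origin: centre of the underside, z up. Stands loose and upright.
- jar: squat round amber glass jar with a wide white screw cap: body 45 mm diameter up to 40 mm high, cap 42 mm diameter from 40 to 55 mm; about 90 g. Origin: centre of the underside, z up. Stands loose and upright.
- vial: slim round amber vial with a white screw cap: body 25 mm diameter up to 47 mm high, cap 20 mm diameter from there to 59 mm; about 40 g. Origin: centre of the underside, z up. Stands loose and upright.
- black_bottle: small flat black bottle, oblong in plan: body 20 mm (its x) by 30 mm (its y) up to 40 mm high, round cap 17 mm diameter from 40 to 54 mm; about 50 g. Origin: centre of the underside, z up. Stands loose and upright.
- square_holder: low grey square tray, 74 x 74 x 14 mm, fixed to the table: walls 4 mm thick, pocket 66 x 66 mm with its floor 4 mm above the table, sides along its x and y. Origin: centre of the underside, on the table. Holder of the flask.
- wide_round_holder: low grey round tray, 70 mm diameter, 14 mm high, fixed to the table: pocket 62 mm diameter with its floor 4 mm above the table. The larger of the two round ones. Origin: centre of the underside, on the table. Holder of the jar.
- narrow_round_holder: low grey round tray, 49 mm diameter, 14 mm high, fixed to the table: pocket 41 mm diameter with its floor 4 mm above the table. The smaller of the two round ones. Origin: centre of the underside, on the table. Holder of the vial.
- oblong_holder: low grey oblong tray, 44 mm (its x) by 56 mm (its y), 14 mm high, fixed to the table: walls 4 mm thick, pocket 36 x 48 mm with its floor 4 mm above the table. Origin: centre of the underside, on the table. Holder of the black bottle; the bottle's long side goes along the tray's long side.
- beaker: small empty glass beaker, 57 mm diameter, 66 mm high, loose; a bystander. Origin: centre of the underside.
- petri: clear petri dish with pinkish agar, 64 mm diameter, 14 mm high, loose; a bystander. Origin: centre of the underside.

How it is judged:
By the outcome, as a careful person would: the job done as asked, in the order asked, and still so for the second after the job is handed in, with the robot touching nothing.
It also fails if it takes over 112 s, if anything falls off the work surface, if the arm or the gripper's body presses on something with over 40 N, if the wrist force passes 120 N, or if a joint passes its speed limit or range.

## Working session

There is one attempt and no reset: what is moved stays moved. The work goes in short steps, Python scripts to look and compute and a tool call to move; the robot and the scene stay as the last step left them, time stands still between calls to the robot, and variables do not carry over. Pictures are saved under pics/ and viewed, at most 17 in all, crops included, and the job is handed in when it is done.

Besides the shell and the picture viewer there is one more tool, called after "Call:" as name(argument=value, ...) on one line, values as JSON. servo_tool: Moves the arm, as the interface text tells. Its arguments: {"type":"object","properties":{"moves":{"type":"array","items":{"type":"array","items":{"type":"number"}}},"newtons":{"type":"number"}},"required":["moves"]}

```bash
mkdir -p pics; ls
python3 - <<'E'
from station import *
import cv2,numpy as np
s=state(); print(s)
for n in("top","side"):
    d=snapshot(n); cv2.imwrite(f"pics/{n}0.png",d["image"][:,:,::-1]); print(n,d["mtx"].tolist(),d["R"].tolist(),d["t"].tolist())
    for th in "flask jar vial black_bottle square_holder wide_round_holder narrow_round_holder oblong_holder beaker petri".split():
        print(th,[(np.round(b["position"]).tolist(),round(b["conf"],2)) for b in boxes_of(n,th)][:4])
E
```

```text
pics
{'time': 0.0, 'joint_positions': array([-1.2065112 ,  0.4179929 , -0.01032091,  1.61418809,  0.00468727,
        1.11069148, -0.05301398]), 'dq': array([ 0.00055442,  0.00182125,  0.00079201,  0.00062261,  0.00168141,
       -0.00020115, -0.00098062]), 'joint_torque': array([ 1.54477370e-04, -8.64441991e+01,  6.78958576e-01, -4.34894228e+01,
        1.91376661e-02,  7.48275372e-03, -1.54779144e-05]), 'tcp_pos': array([246.64367472, 574.12550447, 404.04238088]), 'orientation': array([-3.14033913e+00,  7.42554404e-05,  2.73581261e+00]), 'force': array([-0.2613643 , -0.70936283, -0.7976562 ]), 'ft_torque': array([-0.03394543, -0.04218991,  0.05889868]), 'gripper_force': 0.0, 'opening': 0.9972685428697255}
top [[399.8976468094067, 0.0, 319.88421290017334], [0.0, 399.8976468094067, 205.34797403753512], [0.0, 0.0, 1.0]] [[0.025029230068935208, -0.9996436228862636, 0.009282503163591966], [-0.9948336958106411, -0.02582047510696249, -0.09817953322863053], [0.09838422293181633, -0.00677718880337005, -0.9951254264614217]] [3.9772094243434073, 542.1297471799928, 896.2589875709434]
flask [([
[... 590 characters left out ...]
, 0.0, 1.0]] [[0.9496850732764348, -0.3132003136520258, 0.001955792475021718], [-0.13469987191654867, -0.41405807322840354, -0.9002287800887324], [0.2827617479462136, 0.8546703899882429, -0.43541281374776664]] [-511.48500207019015, 121.80360012722689, 1016.0301051710661]
flask [([366.0, 255.0], 0.61)]
jar [([282.0, 191.0], 0.66)]
vial [([364.0, 256.0], 0.68), ([263.0, 172.0], 0.66)]
black_bottle [([299.0, 240.0], 0.46)]
square_holder [([371.0, 228.0], 0.77)]
wide_round_holder [([304.0, 282.0], 0.82)]
narrow_round_holder [([316.0, 170.0], 0.65)]
oblong_holder [([302.0, 241.0], 0.51), ([330.0, 182.0], 0.47)]
beaker [([342.0, 198.0], 0.82), ([316.0, 170.0], 0.32)]
petri [([284.0, 216.0], 0.74)]
```

View pics/top0.png

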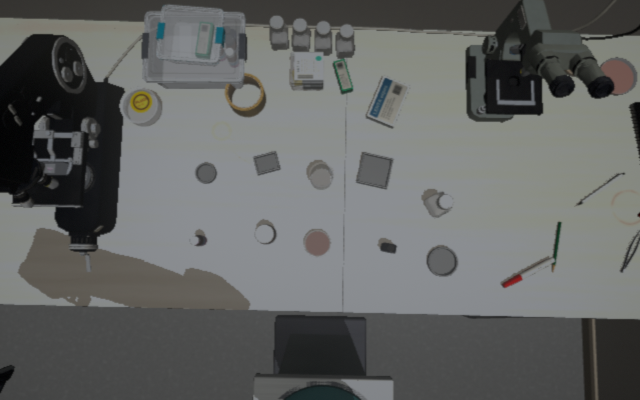

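View pics/side0.png

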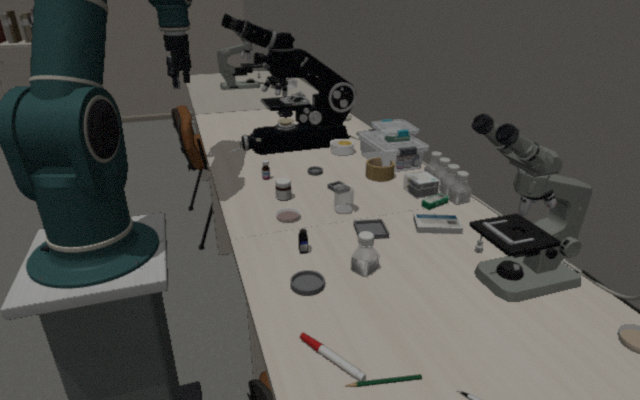

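The pictures match the task. In the top view the flask is at (438,203), jar (265,233), vial (198,240), black bottle (388,248), and the holders are square (375,170), wide round (441,261), narrow (206,173) and oblong (267,162). Next I fit poses by matching silhouettes to the masks.

```bash
cat > h.py <<'E'
from station import *
import cv2,numpy as np
from scipy.optimize import minimize
def rect(a,b): return np.array([[a,b],[-a,b],[-a,-b],[a,-b]])/2.
def circ(d): t=np.linspace(0,2*np.pi,33)[:-1]; return d/2*np.c_[np.cos(t),np.sin(t)]
# parts: list of (section, z0, section, z1); each part drawn as convex hull
M=dict(flask=[(rect(50,43),0,rect(50,43),41),(rect(50,43),41,circ(33),67),(circ(33),67,circ(33),87)],
 jar=[(circ(45),0,circ(45),40),(circ(42),40,circ(42),55)],
 vial=[(circ(25),0,circ(25),47),(circ(20),47,circ(20),59)],
 black_bottle=[(rect(20,30),0,rect(20,30),40),(circ(17),40,circ(17),54)],
 square_holder=[(rect(74,74),0,rect(74,74),14)],wide_round_holder=[(circ(70),0,circ(70),14)],
 narrow_round_holder=[(circ(49),0,circ(49),14)],oblong_holder=[(rect(44,56),0,rect(44,56),14)],
 beaker=[(circ(57),0,circ(57),66)],petri=[(circ(64),0,circ(64),14)])
ROUND={"jar","vial","wide_round_holder","narrow_round_holder","beaker","petri"}
def proj(d,X):
    c=np.atleast_2d(X)@np.asarray(d["R"]).T+d["t"]; p=c@np.asarray(d["mtx"]).T; return p[:,:2]/p[:,2:]
def at_z(d,uv,z):
    r=np.asarray(d["R"]).T@np.linalg.solve(d["mtx"],[uv[0],uv[1],1]); o=-np.asarray(d["R"]).T@d["t"]
    return o+r*(z-o[2])/r[2]
S=6
def outline(d,th,p,z0=0):
    c,s=np.cos(p[2]),np.sin(p[2]); R=np.array([[c,s],[-s,c]]); out=[]
    for a,za,b,zb in M[th]:
        X=np.r_[np.c_[a@R+p[:2],np.full(len(a),za+z0)],np.c_[b@R+p[:2],np.full(len(b),zb+z0)]]
        out.append(cv2.convexHull(proj(d,X).astype(np.float32))[:,0])
    return out
def render(d,th,p,org,shape,z0=0):
    m=np.zeros((shape[0]*S,shape[1]*S),np.uint8)
    for h in outline(d,th,p,z0): cv2.fillPoly(m,[np.round(((h+.5-org)*S-.5)*16).astype(np.int32)],1,shift=4)
    return cv2.resize(m.astype(np.float32),shape[::-1],interpolation=cv2.INTER_AREA)
def pick(n,d,th,xy,z,rad=14):
    e=proj(d,[*xy,z])[0]; r=[q for q in regions_of(n,th) if np.hypot(*(np.array(q["position"])-e))<rad]
    return r[0]["mask"] if r else None
def fit(views,th,xy,z0=0,yaws=(0,.4,.8,1.2)):
    """views: list of (cam dict, mask) -> pose x,y,yaw and score"""
    pre=[]
    for d,m in views:
        e=proj(d,[*xy,z0+30])[0]; o=np.maximum(np.round(e).astype(int)-45,0); pre.append((d,m[o[1]:o[1]+90,o[0]:o[0]+90].astype(np.float32),o))
    def cost(p):
        f=0
        for d,m,o in pre:
            r=render(d,th,p,o,m.shape,z0); f+=np.abs(r-m).sum()/(m.sum()+r.sum())
        return f/len(pre)
    best=None
    for y in ((0,) if th in ROUND else yaws):
        s=np.array([[xy[0],xy[1],y]]*4,float); s[1,0]+=6; s[2,1]+=6; s[3,2]+=.25
        q=minimize(cost,s[0],method="Nelder-Mead",options=dict(initial_simplex=s,xatol=.1,fatol=1e-4,maxiter=150))
        if best is None or q.fun<best.fun: best=q
    return best.x,best.fun
E
cat > fit0.py <<'E'
from h import *
pos=dict(flask=(438,203),jar=(265,233),vial=(198,240),black_bottle=(388,248),square_holder=(375,170),wide_round_holder=(441,261),narrow_round_holder=(206,173),oblong_holder=(267,162),beaker=(320,176),petri=(317,242))
D={n:snapshot(n) for n in("top","side")}
vis={n:d["image"][:,:,::-1].copy() for n,d in D.items()}
V={n:cv2.resize(v,None,fx=4,fy=4,interpolation=cv2.INTER_CUBIC) for n,v in vis.items()}
for th,uv in pos.items():
    h=M[th][-1][3]; xy=at_z(D["top"],uv,h/2)[:2]; ms={n:pick(n,D[n],th,xy,h/2) for n in D}
    for use in (("top",),("side",),("top","side")):
        v=[(D[n],ms[n]) for n in use if ms[n] is not None]
        if len(v)<len(use): print(th,use,"no mask"); continue
        p,f=fit(v,th,xy); print(th,use,np.round(p,2),round(f,3),flush=True)
        if use==("top","side"):
            for n in D:
                for o in outline(D[n],th,p): cv2.polylines(V[n],[np.int32((o+.5)*4)],1,(0,255,0),1)
cv2.imwrite("pics/ft.png",cv2.resize(V["top"][560:1160,720:1920],(800,400),interpolation=cv2.INTER_AREA)); cv2.imwrite("pics/fs.png",V["side"][600:1200,960:1640])
E
time python3 fit0.py
```

```text
flask ('top',) [ 5.5167e+02 -2.5368e+02  5.1000e-01] 0.044
flask ('side',) [ 552.25 -252.05    0.79] 0.072
flask ('top', 'side') [ 551.54 -252.84    0.71] 0.07
jar ('top',) [ 4.7292e+02  1.4094e+02 -2.0000e-02] 0.097
jar ('side',) [4.7189e+02 1.4485e+02 2.7000e-01] 0.068
jar ('top', 'side') [4.7223e+02 1.4219e+02 3.0000e-02] 0.086
vial ('top',) [4.5502e+02 2.9420e+02 5.0000e-02] 0.062
vial ('side',) no mask
vial ('top', 'side') no mask
black_bottle ('top',) no mask
black_bottle ('side',) [ 4.4758e+02 -1.4202e+02 -1.9000e-01] 0.066
black_bottle ('top', 'side') no mask
square_holder ('top',) [ 6.3112e+02 -1.0862e+02 -2.1000e-01] 0.027
square_holder ('side',) [ 6.3030e+02 -1.0919e+02 -1.9000e-01] 0.116
square_holder ('top', 'side') [ 630.36 -108.69    1.36] 0.073
wide_round_holder ('top',) [ 4.1991e+02 -2.7060e+02  3.3000e-01] 0.037
wide_round_holder ('side',) [ 4.2020e+02 -2.6902e+02  5.0000e-02] 0.039
wide_round_holder ('top', 'side') [ 4.1974e+02 -2.7015e+02  3.0000e-02] 0.038
narrow_round_holder ('top',) [6.1381e+02 2.9269e+02 4.0000e-02] 0.036
narrow_round_holder ('side',) no mask
narrow_round_holder ('top', 'side') no mask
oblong_holder ('top',) [6.4157e+02 1.4875e+02 2.8000e-01] 0.071
oblong_holder ('side',) no mask
oblong_holder ('top', 'side') no mask
beaker ('top',) [6.0713e+02 1.5800e+01 2.5000e-01] 0.095
beaker ('side',) [6.078e+02 1.894e+01 2.800e-01] 0.03
beaker ('top', 'side') [6.0784e+02 1.9090e+01 7.0000e-02] 0.063
petri ('top',) [4.5503e+02 2.2060e+01 1.2000e-01] 0.021
petri ('side',) [4.5468e+02 2.6240e+01 8.0000e-02] 0.028
petri ('top', 'side') [4.548e+02 2.325e+01 2.500e-01] 0.038
real	0m3.412s
user	0m1.779s
sys	0m0.136s
```

Run:
```python
from h import *
P=dict(flask=(551.6,-253.2,.6),jar=(472.4,142.5,0),vial=(455,294.2,0),black_bottle=(447.6,-142,-.19),square_holder=(630.7,-108.8,-.2),wide_round_holder=(419.8,-270,0),narrow_round_holder=(613.8,292.7,0),oblong_holder=(641.6,148.8,.28))
D={n:snapshot(n) for n in("top","side")}; tiles=[]
for n in("top","side"):
    im=D[n]["image"][:,:,::-1]; row=[]
    for th,p in P.items():
        c=np.round(proj(D[n],[p[0],p[1],20])[0]).astype(int); r=18
        t=cv2.resize(im[c[1]-r:c[1]+r,c[0]-r:c[0]+r],(200,200),interpolation=cv2.INTER_CUBIC); t=cv2.convertScaleAbs(t,alpha=1.5)
        for o in outline(D[n],th,p): cv2.polylines(t,[np.int32((o+.5-(c-r))*200/36*8)],1,(0,255,0),1,shift=3)
        row.append(t)
    tiles+=[np.hstack(row[:4]),np.hstack(row[4:])]
cv2.imwrite("pics/t.png",cv2.resize(np.vstack(tiles),(600,600),interpolation=cv2.INTER_AREA))
for n,th in(("side","vial"),("top","black_bottle"),("side","narrow_round_holder"),("side","oblong_holder")):
    e=proj(D[n],[*P[th][:2],15])[0]
    print(n,th,e.round(),[(np.round(q["position"]).tolist(),round(q["conf"],2),q["mask"].sum()) for q in regions_of(n,th)])
    m=pick(n,D[n],th,P[th][:2],15,25)
    if m is not None: print(fit([(D[n],m)],th,P[th][:2]))
```

```text
side vial [266. 174.] [([264.0, 173.0], 0.54, np.int64(145)), ([308.0, 282.0], 0.51, np.int64(733))]
(array([4.54444490e+02, 2.94956686e+02, 8.86653579e-02]), np.float64(0.06816300004720688))
top black_bottle [388. 248.] [([444.0, 264.0], 0.66, np.int64(719)), ([389.0, 248.0], 0.46, np.int64(126))]
(array([ 4.49127101e+02, -1.40992706e+02, -1.27135801e-01]), np.float64(0.10082241892814636))
side narrow_round_holder [315. 168.] [([316.0, 169.0], 0.6, np.int64(134))]
(array([ 6.14418666e+02,  2.93610790e+02, -3.99775598e-02]), np.float64(0.045747555792331696))
side oblong_holder [338. 184.] [([331.0, 182.0], 0.53, np.int64(61))]
(array([ 6.33268162e+02,  1.72332852e+02, -3.55507968e-01]), np.float64(0.4898954927921295))
```

View pics/t.png

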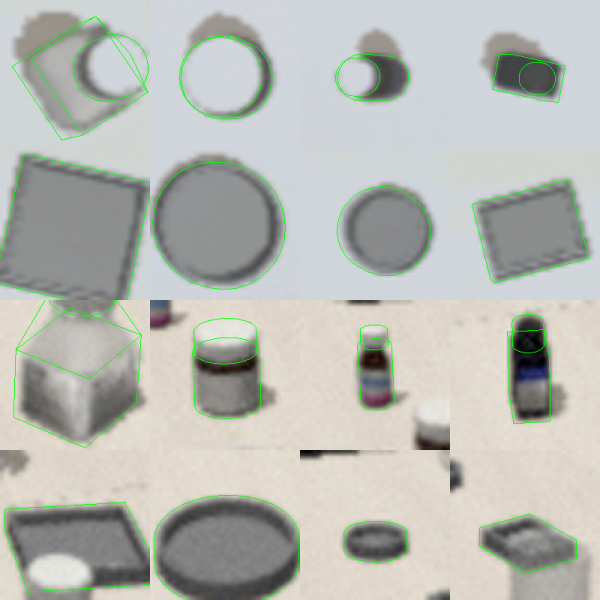

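The overlays sit well on all eight things. Now a helper that works out shifts in tool axes, starting with the flask.

```bash
cat > plan.py <<'E'
from station import state
import numpy as np,sys
from scipy.spatial.transform import Rotation as Ro
# plan.py x y ztcp phi : phi = world angle of the closing line
def plan(x,y,z,phi,s=None):
    s=s or state(); R0=Ro.from_euler("xyz",s["orientation"])
    cand=[]
    for k in(-1,0,1):
        Rt=Ro.from_euler("xyz",[np.pi,0,phi+np.pi/2+k*np.pi]); v=(R0.inv()*Rt).as_rotvec(); cand.append(v)
    v=min(cand,key=np.linalg.norm)
    return np.round(R0.inv().apply(np.array([x,y,z])-s["tcp_pos"])/1e3,4),np.round(v,3)
if __name__=="__main__":
    s=state(); print(round(s["time"],2),s["tcp_pos"].round(1),s["orientation"].round(3),"j",s["joint_positions"].round(2),"open",round(s["opening"],3),"gf",round(s["gripper_force"],1))
    a=list(map(float,sys.argv[1:]))
    for i in range(0,len(a),4): print(*plan(*a[i:i+4],s))
E
python3 plan.py 551.6 -253 300 .6
```

```text
2.7 [246.7 574.2 404.6] [-3.141  0.     2.736] j [-1.21  0.42 -0.01  1.61  0.    1.11 -0.05] open 0.998 gf 0.0
[-0.6067 -0.6397  0.1048] [-0.     0.     0.565]
```

Call:
servo_tool(moves=[[-0.607, -0.64, 0.05, 0, 0, 0.565, 1], [-0.607, -0.64, 0.05, 0, 0, 0.565, 1], [-0.607, -0.64, 0.05, 0, 0, 0.565, 1], [-0.607, -0.64, 0.05, 0, 0, 0.565, 1], [-0.607, -0.64, 0.05, 0, 0, 0.565, 1], [-0.607, -0.64, 0.05, 0, 0, 0.565, 1], [-0.607, -0.64, 0.05, 0, 0, 0.565, 1], [-0.607, -0.64, 0.05, 0, 0, 0.565, 1], [-0.607, -0.64, 0.05, 0, 0, 0.565, 1], [-0.607, -0.64, 0.105, 0, 0, 0.565, 1], [-0.607, -0.64, 0.105, 0, 0, 0.565, 1], [-0.607, -0.64, 0.105, 0, 0, 0.565, 1]], newtons=30)

```text
time: 4.2
tcp_pos: [504.7, -126.0, 330.9]
orientation: [3.141, 0.0, 2.172]
force: [1.9, 2.0, 0.3]
opening: 1.0
gripper_force: 0.0
```

```bash
python3 plan.py 551.6 -253 300 .6
```

```text
4.2 [ 504.7 -126.   330.9] [3.141 0.    2.172] j [-0.27  0.36  0.55  1.96 -0.24  0.89  1.  ] open 1.0 gf 0.0
[-0.1313 -0.0331  0.031 ] [0.001 0.    0.001]
```

Call:
servo_tool(moves=[[-0.06, -0.015, 0.031, 0, 0, 0, 1], [-0.131, -0.033, 0.031, 0, 0, 0, 1], [-0.131, -0.033, 0.031, 0, 0, 0, 1], [-0.131, -0.033, 0.031, 0, 0, 0, 1], [-0.131, -0.033, 0.031, 0, 0, 0, 1]])

```text
time: 4.82
tcp_pos: [550.9, -249.6, 300.2]
orientation: [3.141, -0.001, 2.172]
force: [0.3, -0.2, -0.6]
opening: 0.998
gripper_force: 0.0
```

Run:
```python
from h import *
D={n:snapshot(n) for n in("top","side")}
from plan import plan
print(plan(551.6,-253,229,.6),state()["tcp_pos"])
t=[]
for n,c,r in(("top",(438,203),(50,50)),("side",(366,235),(50,50))):
    t.append(cv2.resize(D[n]["image"][c[1]-50:c[1]+50,c[0]-50:c[0]+50,::-1],(400,400),interpolation=cv2.INTER_CUBIC))
cv2.imwrite("pics/f1.png",cv2.convertScaleAbs(np.hstack(t),alpha=1.4))
```

```text
(array([-0.0032, -0.0015,  0.0714]), array([ 0.001, -0.   ,  0.002])) [ 551.00825637 -249.52205848  300.4262379 ]
```

View pics/f1.png

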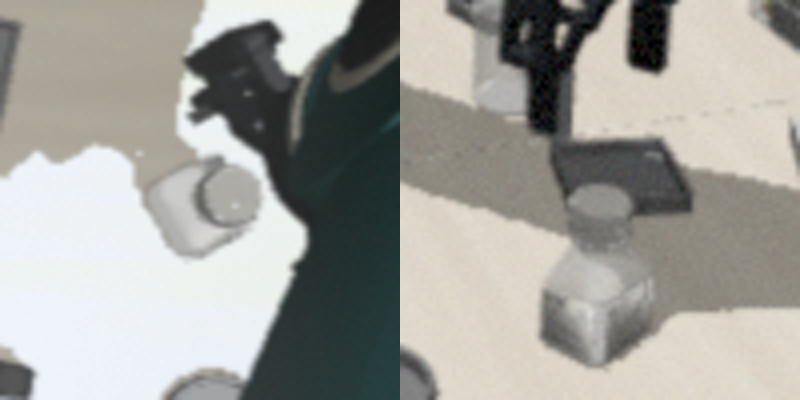

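The gripper hangs above the flask: in the side crop the fingers straddle column 600, directly over the cap at (600,215). I'll go down and close on the cap.

Call:
servo_tool(moves=[[-0.003, -0.0015, 0.03, 0, 0, 0, 1], [-0.003, -0.0015, 0.055, 0, 0, 0, 1], [-0.003, -0.0015, 0.071, 0, 0, 0, 1], [-0.003, -0.0015, 0.071, 0, 0, 0, 0.3], [-0.003, -0.0015, 0.071, 0, 0, 0, 0.1], [-0.003, -0.0015, 0.071, 0, 0, 0, 0], [-0.003, -0.0015, 0.071, 0, 0, 0, -0.1], [-0.003, -0.0015, 0.071, 0, 0, 0, -0.2], [-0.003, -0.0015, 0.071, 0, 0, 0, -0.3], [-0.003, -0.0015, 0.071, 0, 0, 0, -0.6], [-0.003, -0.0015, 0.071, 0, 0, 0, -1], [-0.003, -0.0015, 0.071, 0, 0, 0, -1]], newtons=30)

```text
time: 6.42
tcp_pos: [551.6, -254.4, 229.9]
orientation: [3.141, 0.001, 2.171]
force: [-0.9, 1.5, 7.9]
opening: 0.405
gripper_force: 28.5
```

```bash
python3 plan.py 551.6 -253 290 .6 631 -109 290 -.2
python3 - <<'E'
from station import *
import cv2
d=snapshot("side"); cv2.imwrite("pics/f2.png",cv2.resize(d["image"][150:300,290:440,::-1],(450,450),interpolation=cv2.INTER_CUBIC))
E
```

```text
6.42 [ 551.6 -254.4  229.9] [3.141e+00 1.000e-03 2.171e+00] j [ 0.03  0.65  0.48  1.8  -0.4   0.79  1.3 ] open 0.405 gf 28.5
[ 0.0011  0.0008 -0.0602] [0.001 0.001 0.   ]
[ 0.0751  0.1477 -0.0601] [0.001 0.    0.8  ]
```

View pics/f2.png

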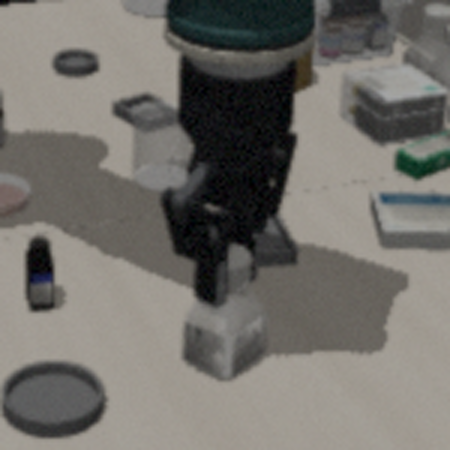

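The flask is held by its cap: the opening is about 34 mm and it stands upright at (225,340) in the crop. I'll lift and carry it, turning, to above the square holder.

Call:
servo_tool(moves=[[0, 0, -0.015, 0, 0, 0, -1], [0, 0, -0.04, 0, 0, 0, -1], [0.005, 0.01, -0.06, 0, 0, 0.05, -1], [0.015, 0.03, -0.06, 0, 0, 0.15, -1], [0.03, 0.06, -0.06, 0, 0, 0.3, -1], [0.045, 0.09, -0.06, 0, 0, 0.45, -1], [0.06, 0.115, -0.06, 0, 0, 0.6, -1], [0.07, 0.135, -0.06, 0, 0, 0.72, -1], [0.075, 0.147, -0.06, 0, 0, 0.8, -1], [0.075, 0.147, -0.06, 0, 0, 0.8, -1], [0.075, 0.147, -0.06, 0, 0, 0.8, -1], [0.075, 0.147, -0.06, 0, 0, 0.8, -1]])

```text
time: 7.98
tcp_pos: [630.0, -110.2, 289.5]
orientation: [3.141, 0.0, 1.371]
force: [0.3, -0.7, -1.2]
opening: 0.4
gripper_force: 29.5
```

```bash
cat > look.py <<'E'
# look.py thing z0 name : side picture crop and fit of a held thing at height z0 near the TCP
from h import *
import sys
th,z0,name=sys.argv[1],float(sys.argv[2]),sys.argv[3]
s=state(); p=s["tcp_pos"]; print(p.round(1),s["orientation"].round(3),"open",round(s["opening"],3),"gf",round(s["gripper_force"],1))
d=snapshot("side"); t=snapshot("top"); c=np.round(proj(d,[p[0],p[1],z0+20])[0]).astype(int); r=45
im=cv2.resize(d["image"][c[1]-r:c[1]+r,c[0]-r:c[0]+r,::-1],(400,400),interpolation=cv2.INTER_CUBIC)
for cam,dd in(("side",d),("top",t)):
    m=pick(cam,dd,th,p[:2],z0+M[th][-1][3]/2,30)
    if m is None: print(cam,"no mask"); continue
    q,f=fit([(dd,m)],th,p[:2],z0,yaws=(-.4,0,.4,.8,1.2)); print(cam,q.round(2),round(f,3))
cv2.imwrite(f"pics/{name}.png",cv2.convertScaleAbs(im,alpha=1.4))
E
python3 look.py flask 61 f3;  python3 plan.py 631 -109 234 -.2
```

```text
[ 630.  -110.2  289.5] [3.141 0.    1.371] open 0.4 gf 29.5
side [ 6.2789e+02 -1.1036e+02 -3.3000e-01] 0.065
top no mask
8.18 [ 630.2 -109.8  289.2] [ 3.142 -0.     1.371] j [-0.36  0.67  0.69  1.69 -0.5   0.97  0.32] open 0.398 gf 29.5
[0.0009 0.0007 0.0552] [ 0. -0. -0.]
```

View pics/f3.png

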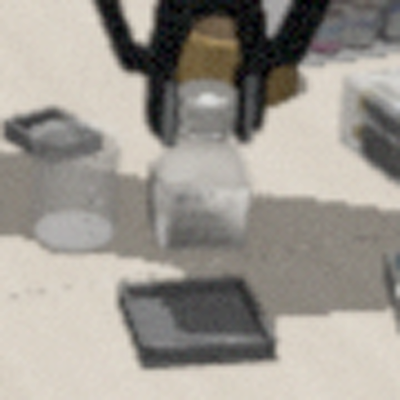

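Run:
```python
from h import *
d=snapshot("side")
for y in(-.1,-.2,-.3,-.4):
    e=np.array([np.cos(y),np.sin(y)]); n=np.array([np.sin(y),-np.cos(y)])
    for z,c,h in((61,(628,-110),21.5),(14,(630.7,-109),37)):
        b=np.array(c)+n*h; q=proj(d,[[*(b-25*e),z],[*(b+25*e),z]]); v=q[1]-q[0]; print(y,z,(v[1]/v[0]).round(3),end="  ")
    print()
t=snapshot("top"); 
print([(r["position"],r["conf"]) for r in regions_of("side","flask")])
im=t["image"][110:240,310:480,::-1]; cv2.imwrite("pics/f4.png",np.hstack([cv2.resize(im,(520,400),interpolation=cv2.INTER_CUBIC)]))
```

```text
-0.1 61 -0.104  -0.1 14 -0.114  
-0.2 61 -0.055  -0.2 14 -0.06  
-0.3 61 -0.007  -0.3 14 -0.008  
-0.4 61 0.04  -0.4 14 0.043  
[([372.2, 193.8], 0.93)]
```

View pics/f4.png

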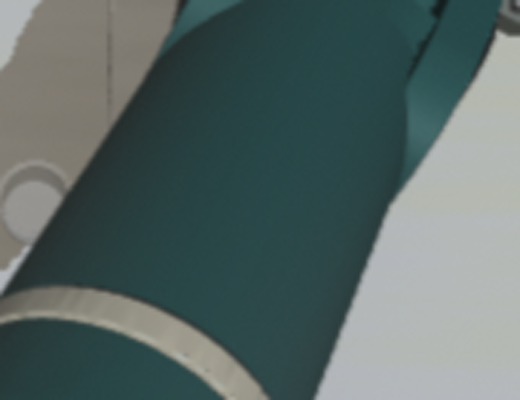

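The top camera is blocked by the arm. In the side view the flask's front edge is level, which makes its yaw about −0.3 against −0.2 for the holder, so I'll turn it by 0.1 and lower.

Call:
servo_tool(moves=[[0.002, 0.001, 0.015, 0, 0, -0.1, -1], [0.002, 0.001, 0.03, 0, 0, -0.1, -1], [0.002, 0.001, 0.04, 0, 0, -0.1, -1], [0.002, 0.001, 0.047, 0, 0, -0.1, -1], [0.002, 0.001, 0.051, 0, 0, -0.1, -1], [0.002, 0.001, 0.053, 0, 0, -0.1, -1], [0.002, 0.001, 0.0545, 0, 0, -0.1, -1], [0.002, 0.001, 0.0545, 0, 0, -0.1, -1]])

```text
time: 9.32
tcp_pos: [631.7, -107.6, 234.8]
orientation: [3.141, 0.0, 1.471]
force: [-0.3, 0.5, -0.4]
opening: 0.399
gripper_force: 29.5
```

```bash
python3 look.py flask 4 f5
```

```text
[ 631.7 -107.6  234.8] [3.141 0.    1.471] open 0.399 gf 29.5
side [ 6.3115e+02 -1.0709e+02 -3.4000e-01] 0.06
top no mask
```

View pics/f5.png

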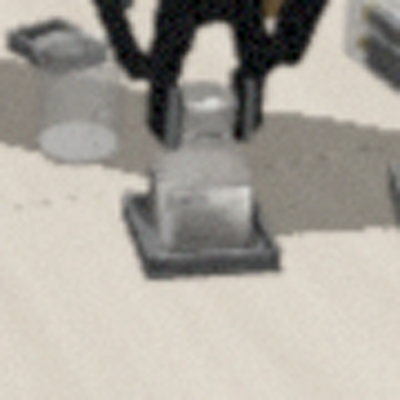

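Flask and holder edges look parallel: the flask's bottom runs (165,250)-(250,243), the holder's front (150,275)-(275,265). I'll lower the last bit until it touches, then release.

Call:
servo_tool(moves=[[0, 0, 0.0007, 0, 0, 0, -1], [0, 0, 0.0014, 0, 0, 0, -1], [0, 0, 0.0014, 0, 0, 0, -1]])

```text
time: 9.9
tcp_pos: [631.9, -107.7, 233.8]
orientation: [3.141, -0.0, 1.471]
force: [-1.1, 1.1, 8.0]
opening: 0.404
gripper_force: 30.3
```

Call:
servo_tool(moves=[[0, 0, 0, 0, 0, 0, -0.1], [0, 0, 0, 0, 0, 0, 0.1], [0, 0, 0, 0, 0, 0, 0.4], [0, 0, 0, 0, 0, 0, 0.6], [0, 0, -0.01, 0, 0, 0, 0.8], [0, 0, -0.05, 0, 0, 0, 1], [0, 0, -0.1, 0, 0, 0, 1], [0, 0, -0.1, 0, 0, 0, 1]])

```text
time: 10.9
tcp_pos: [632.4, -108.2, 337.6]
orientation: [3.136, -0.0, 1.471]
force: [-0.2, -0.3, -0.6]
opening: 0.998
gripper_force: 0.0
```

```bash
python3 look.py flask 4 f6; python3 plan.py 472.3 142.5 260 .3 472.3 142.5 188 .3
```

```text
[ 632.4 -108.2  337.6] [ 3.136 -0.     1.471] open 0.998 gf 0.0
side [ 6.3341e+02 -1.0241e+02 -3.1000e-01] 0.064
top no mask
11.1 [ 631.5 -107.4  332.6] [-3.141 -0.     1.471] j [-0.37  0.61  0.7   1.66 -0.45  1.04  0.37] open 1.003 gf 0.0
[ 0.2328 -0.1832  0.0728] [-0.001 -0.    -0.4  ]
[ 0.2328 -0.1832  0.1448] [-0.001 -0.    -0.4  ]
```

View pics/f6.png

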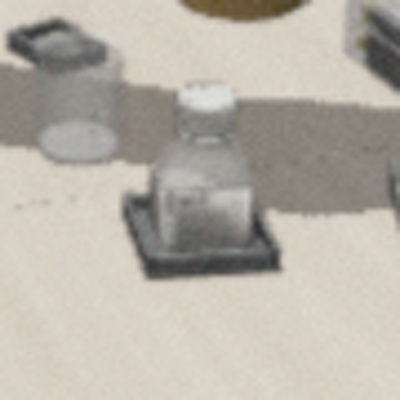

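The flask stands upright in the square holder, around (205,170), with its edges parallel to the tray. Before the jar I'll work out how low the fingertips hang, and check the flask's yaw.

```bash
python3 - <<'E'
from h import *
d=snapshot("side"); c=np.round(proj(d,[631.7,-107.6,24])[0]).astype(int)
for px,x in(((165,138),607),((245,138),656)):
    uv=c-45+np.array(px)*90/400
    print([(z,at_z(d,uv,z).round()[:2].tolist()) for z in(50,60,70,80)])
E
python3 plan.py 472.3 142.5 290 .3
```

```text
[(50, [623.0, -79.0]), (60, [615.0, -97.0]), (70, [607.0, -115.0]), (80, [599.0, -132.0])]
[(50, [665.0, -93.0]), (60, [656.0, -110.0]), (70, [647.0, -128.0]), (80, [638.0, -145.0])]
11.15 [ 631.5 -107.5  332.4] [-3.14   0.     1.471] j [-0.37  0.61  0.7   1.66 -0.45  1.04  0.37] open 0.998 gf 0.0
[ 0.2329 -0.1833  0.0426] [-0.001 -0.    -0.4  ]
```

Call:
servo_tool(moves=[[0.233, -0.183, 0.043, 0, 0, -0.4, 1], [0.233, -0.183, 0.043, 0, 0, -0.4, 1], [0.233, -0.183, 0.043, 0, 0, -0.4, 1], [0.233, -0.183, 0.043, 0, 0, -0.4, 1], [0.233, -0.183, 0.043, 0, 0, -0.4, 1], [0.233, -0.183, 0.073, 0, 0, -0.4, 1], [0.233, -0.183, 0.073, 0, 0, -0.4, 1], [0.233, -0.183, 0.073, 0, 0, -0.4, 1], [0.233, -0.183, 0.073, 0, 0, -0.4, 1]])

```text
time: 12.28
tcp_pos: [473.4, 141.9, 261.0]
orientation: [3.141, 0.0, 1.87]
force: [-0.3, -0.1, 0.1]
opening: 1.004
gripper_force: 0.0
```

```bash
python3 look.py jar 0 j1; python3 plan.py 472.3 142.5 188 .3;  python3 - <<'E'
from h import *
t=snapshot("top")
m=pick("top",t,"flask",(631,-108),40,30)
if m is not None: print(fit([(t,m)],"flask",(631,-108),4,yaws=(-.4,-.2,0)))
E
```

```text
[473.4 141.9 261. ] [3.141 0.    1.87 ] open 1.004 gf 0.0
side [4.7337e+02 1.4526e+02 1.3000e-01] 0.088
top no mask
12.47 [473.  142.3 260.6] [ 3.141 -0.     1.87 ] j [-0.83  0.44  0.58  2.07 -0.36  0.73  0.27] open 0.997 gf 0.0
[ 0.0004 -0.0007  0.0726] [ 0.001 -0.    -0.   ]
(array([ 6.31631694e+02, -1.07289497e+02, -1.99627926e-01]), np.float64(0.05636383965611458))
```

The flask's yaw from the top is −0.20, in line with its holder. Down to the jar and grip.

Call:
servo_tool(moves=[[0.001, -0.001, 0.03, 0, 0, 0, 1], [0.001, -0.001, 0.055, 0, 0, 0, 1], [0.001, -0.001, 0.0725, 0, 0, 0, 1], [0.001, -0.001, 0.0725, 0, 0, 0, 0.5], [0.001, -0.001, 0.0725, 0, 0, 0, 0.3], [0.001, -0.001, 0.0725, 0, 0, 0, 0.2], [0.001, -0.001, 0.0725, 0, 0, 0, 0.1], [0.001, -0.001, 0.0725, 0, 0, 0, 0], [0.001, -0.001, 0.0725, 0, 0, 0, -0.3], [0.001, -0.001, 0.0725, 0, 0, 0, -0.6], [0.001, -0.001, 0.0725, 0, 0, 0, -1], [0.001, -0.001, 0.0725, 0, 0, 0, -1]], newtons=30)

```text
time: 14.08
tcp_pos: [471.8, 143.2, 188.3]
orientation: [3.141, -0.0, 1.871]
force: [-2.1, 0.5, 10.8]
opening: 0.52
gripper_force: 29.2
```

```bash
python3 plan.py 472.3 142.5 270 .3  419.8 -270 270 -.57 419.8 -270 192.5 -.57
```

```text
14.07 [471.8 143.2 188.3] [ 3.141 -0.     1.871] j [-0.75  0.57  0.48  2.09 -0.47  0.58  0.36] open 0.52 gf 29.2
[-0.0008  0.0003 -0.0817] [ 0.001 -0.     0.   ]
[-0.3794 -0.1718 -0.0819] [ 0.    -0.001  0.87 ]
[-0.3794 -0.1718 -0.0044] [ 0.    -0.001  0.87 ]
```

Call:
servo_tool(moves=[[0, 0, -0.02, 0, 0, 0, -1], [0, 0, -0.05, 0, 0, 0, -1], [-0.02, -0.009, -0.082, 0, 0, 0.05, -1], [-0.05, -0.023, -0.09, 0, 0, 0.12, -1], [-0.09, -0.041, -0.09, 0, 0, 0.21, -1], [-0.13, -0.059, -0.09, 0, 0, 0.3, -1], [-0.17, -0.077, -0.09, 0, 0, 0.39, -1], [-0.21, -0.095, -0.09, 0, 0, 0.48, -1], [-0.25, -0.113, -0.09, 0, 0, 0.57, -1], [-0.29, -0.131, -0.09, 0, 0, 0.66, -1], [-0.33, -0.149, -0.09, 0, 0, 0.75, -1], [-0.355, -0.161, -0.085, 0, 0, 0.82, -1]])

```text
time: 15.58
tcp_pos: [422.2, -245.5, 273.1]
orientation: [3.141, 0.0, 1.047]
force: [0.0, 0.2, -1.4]
opening: 0.516
gripper_force: 31.2
```

```bash
python3 plan.py 419.8 -270 230 -.57
```

```text
15.57 [ 422.2 -245.5  273.1] [3.141 0.    1.047] j [-0.22  0.49  0.84  2.08 -0.51  0.79  0.41] open 0.516 gf 31.2
[-0.0225  0.0101  0.0432] [ 0.001 -0.     0.046]
```

Call:
servo_tool(moves=[[-0.012, 0.005, 0.015, 0, 0, 0.03, -1], [-0.02, 0.009, 0.03, 0, 0, 0.046, -1], [-0.0225, 0.01, 0.043, 0, 0, 0.046, -1], [-0.0225, 0.01, 0.043, 0, 0, 0.046, -1], [-0.0225, 0.01, 0.043, 0, 0, 0.046, -1]])

```text
time: 16.2
tcp_pos: [420.4, -267.8, 230.2]
orientation: [3.141, -0.0, 1.005]
force: [-0.4, -0.4, -1.0]
opening: 0.515
gripper_force: 31.2
```

```bash
python3 look.py jar 42 j2; python3 plan.py 419.8 -270 193 -.57
```

```text
[ 420.4 -267.8  230.2] [ 3.141 -0.     1.005] open 0.515 gf 31.2
side [ 4.1790e+02 -2.6763e+02  8.0000e-02] 0.044
top no mask
16.4 [ 420.4 -267.9  230.1] [ 3.141 -0.     1.005] j [-0.11  0.58  0.77  2.07 -0.61  0.73  0.49] open 0.514 gf 31.2
[-0.0022  0.0006  0.0371] [ 0.001 -0.     0.005]
```

View pics/j2.png

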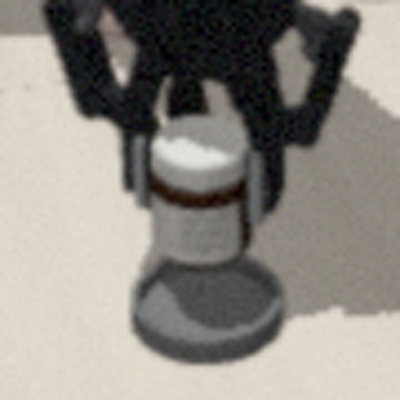

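The jar hangs at about (200,190) in the crop, upright over the wide holder at (208,300), with bare pocket margin all round. Lowering.

Call:
servo_tool(moves=[[-0.0015, 0.0015, 0.012, 0, 0, 0, -1], [-0.0015, 0.0015, 0.022, 0, 0, 0, -1], [-0.0015, 0.0015, 0.03, 0, 0, 0, -1], [-0.0015, 0.0015, 0.034, 0, 0, 0, -1], [-0.0015, 0.0015, 0.036, 0, 0, 0, -1], [-0.0015, 0.0015, 0.0375, 0, 0, 0, -1], [-0.0015, 0.0015, 0.0375, 0, 0, 0, -1]])

```text
time: 17.27
tcp_pos: [420.7, -270.2, 192.4]
orientation: [3.141, -0.0, 1.005]
force: [-1.0, -0.7, -1.7]
opening: 0.514
gripper_force: 31.5
```

Call:
servo_tool(moves=[[0, 0, 0.0007, 0, 0, 0, -1], [0, 0, 0.0014, 0, 0, 0, -1], [0, 0, 0.0014, 0, 0, 0, -1]])

```text
time: 17.65
tcp_pos: [420.6, -270.5, 192.2]
orientation: [3.141, -0.001, 1.004]
force: [-9.6, 8.6, 40.2]
opening: 0.517
gripper_force: 35.5
```

Call:
servo_tool(moves=[[0, 0, -0.0008, 0, 0, 0, -1], [0, 0, -0.0008, 0, 0, 0, 0.1], [0, 0, -0.0008, 0, 0, 0, 0.3], [0, 0, -0.0008, 0, 0, 0, 0.5], [0, 0, -0.0008, 0, 0, 0, 0.8], [0, 0, -0.0008, 0, 0, 0, 1], [0, 0, -0.03, 0, 0, 0, 1], [0, 0, -0.07, 0, 0, 0, 1], [0, 0, -0.12, 0, 0, 0, 1], [0, 0, -0.12, 0, 0, 0, 1]])

```text
time: 18.9
tcp_pos: [421.2, -270.6, 313.6]
orientation: [3.137, -0.001, 1.005]
force: [-0.3, 1.3, -0.4]
opening: 1.002
gripper_force: 0.0
```

```bash
python3 look.py jar 4 j3; python3 plan.py 454.8 294.5 280 .57 454.8 294.5 188 .57
```

```text
[ 421.2 -270.6  313.6] [ 3.137e+00 -1.000e-03  1.005e+00] open 1.002 gf 0.0
side [ 4.1844e+02 -2.6873e+02  1.1000e-01] 0.063
top [ 4.1838e+02 -2.7286e+02  3.5000e-01] 0.041
19.1 [ 420.5 -269.9  310.1] [-3.14   0.     1.005] j [-0.22  0.45  0.9   2.03 -0.46  0.88  0.38] open 1.0 gf 0.0
[ 0.4948 -0.2736  0.0303] [-1.000e-03 -0.000e+00 -1.136e+00]
[ 0.4948 -0.2735  0.1223] [-1.000e-03 -0.000e+00 -1.136e+00]
```

View pics/j3.png

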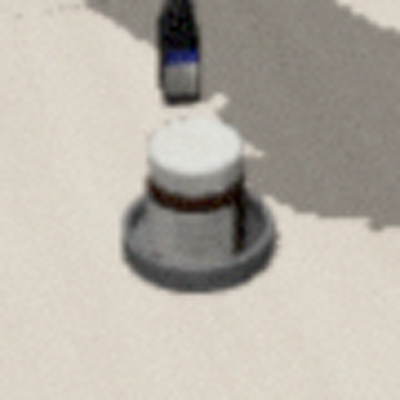

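The jar stands upright in the wide holder, at (197,195), with clearance all round. Next the vial.

Call:
servo_tool(moves=[[0.495, -0.274, 0, 0, 0, -1.136, 1], [0.495, -0.274, 0, 0, 0, -1.136, 1], [0.495, -0.274, 0, 0, 0, -1.136, 1], [0.495, -0.274, 0, 0, 0, -1.136, 1], [0.495, -0.274, 0, 0, 0, -1.136, 1], [0.495, -0.274, 0, 0, 0, -1.136, 1], [0.495, -0.274, 0, 0, 0, -1.136, 1], [0.495, -0.274, 0, 0, 0, -1.136, 1], [0.495, -0.274, 0.03, 0, 0, -1.136, 1], [0.495, -0.274, 0.05, 0, 0, -1.136, 1], [0.495, -0.274, 0.05, 0, 0, -1.136, 1], [0.495, -0.274, 0.05, 0, 0, -1.136, 1]])

```text
time: 20.6
tcp_pos: [455.2, 293.5, 261.1]
orientation: [-3.141, 0.001, 2.139]
force: [0.5, -0.5, 0.1]
opening: 0.997
gripper_force: 0.0
```

```bash
python3 look.py vial 0 v1; python3 plan.py 454.8 294.5 188 .57
```

```text
[455.2 293.5 261.1] [-3.141e+00  1.000e-03  2.139e+00] open 0.997 gf 0.0
side [4.5412e+02 2.9585e+02 1.0000e-01] 0.044
top [4.5518e+02 2.9359e+02 2.8000e-01] 0.041
20.8 [455.2 294.  261.7] [ 3.141 -0.     2.14 ] j [-1.02  0.5   0.48  1.95 -0.33  0.77  0.22] open 1.001 gf 0.0
[ 0.0006 -0.0001  0.0737] [ 0.001 -0.    -0.001]
```

Call:
servo_tool(moves=[[0.0006, -0.0003, 0.03, 0, 0, 0, 1], [0.0006, -0.0003, 0.055, 0, 0, 0, 0.6], [0.0006, -0.0003, 0.075, 0, 0, 0, 0.3], [0.0006, -0.0003, 0.075, 0, 0, 0, 0], [0.0006, -0.0003, 0.075, 0, 0, 0, -0.15], [0.0006, -0.0003, 0.075, 0, 0, 0, -0.25], [0.0006, -0.0003, 0.075, 0, 0, 0, -0.32], [0.0006, -0.0003, 0.075, 0, 0, 0, -0.38], [0.0006, -0.0003, 0.075, 0, 0, 0, -0.44], [0.0006, -0.0003, 0.075, 0, 0, 0, -0.5], [0.0006, -0.0003, 0.075, 0, 0, 0, -0.8], [0.0006, -0.0003, 0.075, 0, 0, 0, -1]], newtons=25)

```text
time: 22.3
tcp_pos: [454.4, 295.0, 186.1]
orientation: [3.141, -0.0, 2.141]
force: [-1.2, -0.4, 5.0]
opening: 0.284
gripper_force: 24.2
```

```bash
python3 plan.py 614 293 270 .45  614 293 240 .45
```

```text
22.3 [454.4 295.  186.1] [ 3.141 -0.     2.141] j [-0.96  0.62  0.41  1.97 -0.41  0.63  0.29] open 0.284 gf 24.2
[-0.0878  0.1334 -0.0839] [ 0.   -0.    0.12]
[-0.0878  0.1334 -0.0539] [ 0.   -0.    0.12]
```

Call:
servo_tool(moves=[[0, 0, -0.02, 0, 0, 0, -1], [0, 0, -0.05, 0, 0, 0, -1], [-0.012, 0.018, -0.06, 0, 0, 0.02, -1], [-0.03, 0.045, -0.06, 0, 0, 0.05, -1], [-0.05, 0.076, -0.06, 0, 0, 0.08, -1], [-0.07, 0.106, -0.056, 0, 0, 0.1, -1], [-0.083, 0.126, -0.05, 0, 0, 0.12, -1], [-0.088, 0.1335, -0.045, 0, 0, 0.12, -1], [-0.088, 0.1335, -0.045, 0, 0, 0.12, -1], [-0.088, 0.1335, -0.045, 0, 0, 0.12, -1]])

```text
time: 23.55
tcp_pos: [613.4, 293.2, 231.3]
orientation: [-3.141, -0.0, 2.022]
force: [-0.6, -0.4, -0.2]
opening: 0.282
gripper_force: 24.7
```

```bash
python3 look.py vial 45 v2; python3 plan.py 614 293 190.5 .45
```

```text
[613.4 293.2 231.3] [-3.141 -0.     2.022] open 0.282 gf 24.7
side [614.95 293.48  -0.  ] 0.289
top no mask
23.75 [613.8 293.1 231.2] [ 3.141 -0.     2.021] j [-0.81  0.75  0.47  1.59 -0.41  0.89  0.26] open 0.281 gf 24.7
[-0.0002  0.0001  0.0407] [ 0.    -0.     0.001]
```

View pics/v2.png

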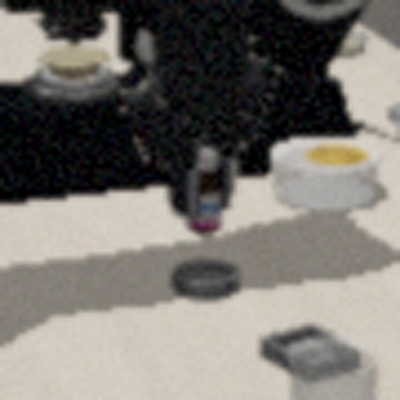

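The vial, bottom at (207,228), hangs upright right above the narrow holder at (206,278). Lowering.

Call:
servo_tool(moves=[[0, 0, 0.012, 0, 0, 0, -1], [0, 0, 0.024, 0, 0, 0, -1], [0, 0, 0.033, 0, 0, 0, -1], [0, 0, 0.038, 0, 0, 0, -1], [0, 0, 0.04, 0, 0, 0, -1], [0, 0, 0.0406, 0, 0, 0, -1], [0, 0, 0.0406, 0, 0, 0, -1]])

```text
time: 24.62
tcp_pos: [614.2, 292.9, 190.5]
orientation: [3.141, 0.0, 2.021]
force: [0.1, -0.8, -0.2]
opening: 0.283
gripper_force: 24.7
```

Call:
servo_tool(moves=[[0, 0, 0.0005, 0, 0, 0, -1], [0, 0, 0.0005, 0, 0, 0, -1], [0, 0, 0.0005, 0, 0, 0, -1]])

```text
time: 25.0
tcp_pos: [614.3, 292.9, 190.2]
orientation: [3.141, -0.0, 2.021]
force: [-1.3, -0.6, 5.9]
opening: 0.289
gripper_force: 25.1
```

Call:
servo_tool(moves=[[0, 0, 0, 0, 0, 0, -0.4], [0, 0, 0, 0, 0, 0, -0.2], [0, 0, 0, 0, 0, 0, 0], [0, 0, 0, 0, 0, 0, 0.3], [0, 0, 0, 0, 0, 0, 0.5], [0, 0, 0, 0, 0, 0, 0.5], [0, 0, -0.03, 0, 0, 0, 0.7], [0, 0, -0.07, 0, 0, 0, 1], [0, 0, -0.11, 0, 0, 0, 1], [0, 0, -0.11, 0, 0, 0, 1]])

```text
time: 26.25
tcp_pos: [614.9, 293.0, 303.0]
orientation: [3.137, -0.0, 2.021]
force: [0.4, -1.1, -0.7]
opening: 0.998
gripper_force: 0.0
```

```bash
python3 look.py vial 4 v3; python3 plan.py 448.3 -141.5 290 -.16
```

```text
[614.9 293.  303. ] [ 3.137 -0.     2.021] open 0.998 gf 0.0
side no mask
top [ 6.1474e+02  2.9308e+02 -4.0000e-02] 0.096
26.45 [613.8 292.9 298.6] [-3.14   0.     2.021] j [-0.84  0.67  0.51  1.56 -0.37  1.    0.24] open 0.994 gf 0.0
[-0.3191 -0.338   0.0092] [-0.002  0.001  0.61 ]
```

View pics/v3.png

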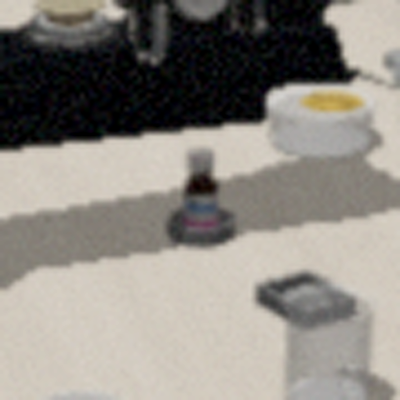

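The vial stands upright in the narrow holder, at (200,195). Last is the black bottle, gripped across its 20 mm side.

Call:
servo_tool(moves=[[-0.319, -0.338, 0, 0, 0, 0.61, 1], [-0.319, -0.338, 0, 0, 0, 0.61, 1], [-0.319, -0.338, 0, 0, 0, 0.61, 1], [-0.319, -0.338, 0, 0, 0, 0.61, 1], [-0.319, -0.338, 0, 0, 0, 0.61, 1], [-0.319, -0.338, 0, 0, 0, 0.61, 1], [-0.319, -0.338, 0, 0, 0, 0.61, 1], [-0.319, -0.338, 0.02, 0, 0, 0.61, 1], [-0.319, -0.338, 0.04, 0, 0, 0.61, 1], [-0.319, -0.338, 0.04, 0, 0, 0.61, 1], [-0.319, -0.338, 0.04, 0, 0, 0.61, 1]])

```text
time: 27.82
tcp_pos: [448.7, -141.2, 260.0]
orientation: [-3.141, 0.0, 1.411]
force: [-0.0, -0.4, 0.2]
opening: 1.001
gripper_force: 0.0
```

```bash
python3 look.py black_bottle 0 b1; python3 plan.py 448.3 -141.5 185 -.16
```

```text
[ 448.7 -141.2  260. ] [-3.141  0.     1.411] open 1.001 gf 0.0
side [ 4.4800e+02 -1.4105e+02 -2.0000e-01] 0.046
top no mask
28.02 [ 448.8 -141.1  260.2] [ 3.141 -0.     1.412] j [-0.37  0.45  0.73  2.13 -0.45  0.72  0.5 ] open 0.999 gf 0.0
[-0.0005 -0.0005  0.0752] [ 0.001 -0.     0.001]
```

Call:
servo_tool(moves=[[-0.0005, -0.0006, 0.03, 0, 0, 0.025, 1], [-0.0005, -0.0006, 0.055, 0, 0, 0.025, 0.6], [-0.0005, -0.0006, 0.074, 0, 0, 0.025, 0.3], [-0.0005, -0.0006, 0.074, 0, 0, 0.025, 0], [-0.0005, -0.0006, 0.074, 0, 0, 0.025, -0.25], [-0.0005, -0.0006, 0.074, 0, 0, 0.025, -0.35], [-0.0005, -0.0006, 0.074, 0, 0, 0.025, -0.42], [-0.0005, -0.0006, 0.074, 0, 0, 0.025, -0.48], [-0.0005, -0.0006, 0.074, 0, 0, 0.025, -0.54], [-0.0005, -0.0006, 0.074, 0, 0, 0.025, -0.6], [-0.0005, -0.0006, 0.074, 0, 0, 0.025, -0.8], [-0.0005, -0.0006, 0.074, 0, 0, 0.025, -1]], newtons=25)

```text
time: 29.52
tcp_pos: [448.0, -141.8, 186.0]
orientation: [3.141, -0.0, 1.386]
force: [-0.8, 0.7, 7.3]
opening: 0.23
gripper_force: 24.3
```

```bash
python3 plan.py 641.6 148.8 300 .28  641.6 148.8 235 .28
```

```text
29.52 [ 448.  -141.8  186. ] [ 3.141 -0.     1.386] j [-0.26  0.58  0.6   2.15 -0.6   0.58  0.6 ] open 0.23 gf 24.3
[ 0.3213  0.1368 -0.1139] [ 0.    -0.    -0.465]
[ 0.3213  0.1368 -0.0489] [ 0.    -0.    -0.465]
```

Call:
servo_tool(moves=[[0, 0, -0.02, 0, 0, 0, -1], [0, 0, -0.06, 0, 0, 0, -1], [0.015, 0.006, -0.1, 0, 0, -0.02, -1], [0.045, 0.019, -0.114, 0, 0, -0.065, -1], [0.09, 0.038, -0.114, 0, 0, -0.13, -1], [0.135, 0.057, -0.114, 0, 0, -0.195, -1], [0.18, 0.077, -0.114, 0, 0, -0.26, -1], [0.225, 0.096, -0.114, 0, 0, -0.325, -1], [0.27, 0.115, -0.114, 0, 0, -0.39, -1], [0.3, 0.128, -0.114, 0, 0, -0.435, -1], [0.315, 0.134, -0.105, 0, 0, -0.456, -1], [0.321, 0.137, -0.09, 0, 0, -0.465, -1]])

```text
time: 31.02
tcp_pos: [641.6, 148.5, 274.8]
orientation: [-3.141, 0.0, 1.851]
force: [-0.3, -1.1, -0.2]
opening: 0.232
gripper_force: 25.0
```

```bash
python3 plan.py 641.6 148.8 235 .28
```

```text
31.02 [641.6 148.5 274.8] [-3.141  0.     1.851] j [-0.67  0.68  0.56  1.64 -0.43  0.95  0.33] open 0.232 gf 25.0
[0.0003 0.0001 0.0398] [-0.  0.  0.]
```

Call:
servo_tool(moves=[[0, 0, 0.015, 0, 0, 0, -1], [0, 0, 0.03, 0, 0, 0, -1], [0, 0, 0.04, 0, 0, 0, -1], [0, 0, 0.04, 0, 0, 0, -1], [0, 0, 0.04, 0, 0, 0, -1]])

```text
time: 31.65
tcp_pos: [641.8, 148.4, 236.2]
orientation: [3.141, 0.0, 1.851]
force: [-0.3, 0.8, 0.3]
opening: 0.227
gripper_force: 25.0
```

```bash
python3 look.py black_bottle 49 b2; python3 plan.py 641.6 148.8 190 .28
```

```text
[641.8 148.4 236.2] [3.141 0.    1.851] open 0.227 gf 25.0
side [ 6.4777e+02  1.5234e+02 -3.6000e-01] 0.203
top no mask
31.85 [641.7 148.6 236.2] [ 3.141 -0.     1.851] j [-0.65  0.73  0.54  1.66 -0.46  0.88  0.35] open 0.229 gf 25.0
[ 0.0002 -0.0001  0.0462] [ 0.001 -0.     0.   ]
```

View pics/b2.png

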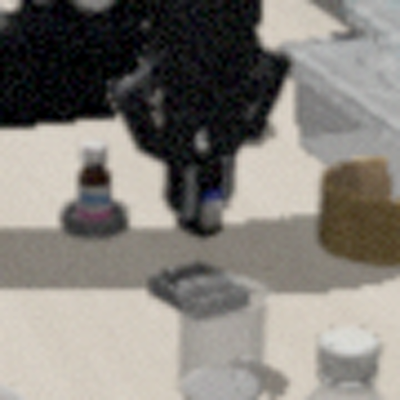

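The bottle, bottom at about (207,232), is right above the oblong holder at about (203,288). Lowering.

Call:
servo_tool(moves=[[0, 0, 0.015, 0, 0, 0, -1], [0, 0, 0.028, 0, 0, 0, -1], [0, 0, 0.038, 0, 0, 0, -1], [0, 0, 0.043, 0, 0, 0, -1], [0, 0, 0.045, 0, 0, 0, -1], [0, 0, 0.046, 0, 0, 0, -1], [0, 0, 0.046, 0, 0, 0, -1]])

```text
time: 32.72
tcp_pos: [641.7, 148.5, 190.1]
orientation: [3.141, 0.0, 1.851]
force: [-0.8, -1.0, 0.8]
opening: 0.228
gripper_force: 25.2
```

Call:
servo_tool(moves=[[0, 0, 0.0004, 0, 0, 0, -1], [0, 0, 0.0004, 0, 0, 0, -1], [0, 0, 0.0004, 0, 0, 0, -1]])

```text
time: 33.1
tcp_pos: [641.8, 148.5, 190.1]
orientation: [3.141, -0.0, 1.851]
force: [-4.2, -0.7, 8.5]
opening: 0.228
gripper_force: 26.3
```

Call:
servo_tool(moves=[[0, 0, 0, 0, 0, 0, -0.45], [0, 0, 0, 0, 0, 0, -0.3], [0, 0, 0, 0, 0, 0, 0], [0, 0, 0, 0, 0, 0, 0.3], [0, 0, 0, 0, 0, 0, 0.4], [0, 0, 0, 0, 0, 0, 0.4], [0, 0, -0.03, 0, 0, 0, 0.6], [0, 0, -0.07, 0, 0, 0, 1], [0, 0, -0.12, 0, 0, 0, 1], [0, 0, -0.16, 0, 0, 0, 1], [0, 0, -0.16, 0, 0, 0, 1]])

```text
time: 34.48
tcp_pos: [642.2, 148.4, 352.6]
orientation: [3.137, -0.0, 1.851]
force: [0.1, 0.7, -1.1]
opening: 0.994
gripper_force: 0.0
```

```bash
python3 plan.py 480 60 360 0.13
```

```text
34.48 [642.2 148.4 352.6] [ 3.137 -0.     1.851] j [-0.7   0.6   0.61  1.59 -0.38  1.07  0.3 ] open 0.994 gf 0.0
[-0.0401 -0.1803 -0.0083] [ 0.005 -0.001  0.15 ]
```

I'll back off toward the base so both cameras can see the holders.

Call:
servo_tool(moves=[[-0.02, -0.06, -0.02, 0, 0, 0, 1], [-0.04, -0.12, -0.02, 0, 0, 0, 1], [-0.05, -0.18, -0.02, 0, 0, 0, 1], [-0.06, -0.23, -0.02, 0, 0, 0, 1], [-0.06, -0.23, -0.02, 0, 0, 0, 1], [-0.06, -0.23, -0.02, 0, 0, 0, 1], [-0.06, -0.23, -0.02, 0, 0, 0, 1]])

```text
time: 35.35
tcp_pos: [437.8, 27.8, 369.1]
orientation: [-3.141, 0.001, 1.851]
force: [0.7, 0.2, 0.8]
opening: 1.0
gripper_force: 0.0
```

Run:
```python
from h import *
P=dict(flask=(631.6,-107.5,-.2),jar=(419.8,-270.5,0),vial=(614.5,293,0),black_bottle=(641.7,148.5,.28),beaker=(607.8,17.5,0),petri=(455,23,0))
D={n:snapshot(n) for n in("top","side")}; rows=[]
for n in("top","side"):
    im=D[n]["image"][:,:,::-1]; row=[]
    for th,p in P.items():
        z0=0 if th in("beaker","petri") else 4
        m=pick(n,D[n],th,p[:2],20,20)
        if m is not None:
            q,f=fit([(D[n],m)],th,p[:2],z0,yaws=(p[2]-.2,p[2]+.2)); print(n,th,q.round(2),round(f,3))
        c=np.round(proj(D[n],[p[0],p[1],20])[0]).astype(int); r=24
        t=cv2.convertScaleAbs(cv2.resize(im[c[1]-r:c[1]+r,c[0]-r:c[0]+r],(260,260),interpolation=cv2.INTER_CUBIC),alpha=1.6,beta=15); row.append(t)
    rows+=[np.hstack(row[:3]),np.hstack(row[3:])]
cv2.imwrite("pics/end.png",cv2.resize(np.vstack(rows),(450,600),interpolation=cv2.INTER_AREA))
```

```text
top flask [ 6.3195e+02 -1.0812e+02 -2.6000e-01] 0.068
top jar [ 4.1865e+02 -2.7308e+02  8.0000e-02] 0.039
top vial [6.1470e+02 2.9312e+02 4.0000e-02] 0.122
top black_bottle [6.4089e+02 1.4886e+02 5.1000e-01] 0.114
top beaker [6.0862e+02 1.8130e+01 1.9000e-01] 0.062
side flask [ 6.3116e+02 -1.0626e+02 -2.7000e-01] 0.073
side jar [ 4.1959e+02 -2.6889e+02 -1.0000e-02] 0.042
side black_bottle [ 6.4471e+02  1.6402e+02 -2.0000e-02] 0.22
side beaker [ 6.0958e+02  2.2920e+01 -1.0000e-01] 0.06
side petri [ 4.5499e+02  2.6030e+01 -2.0000e-02] 0.039
```

View pics/end.png

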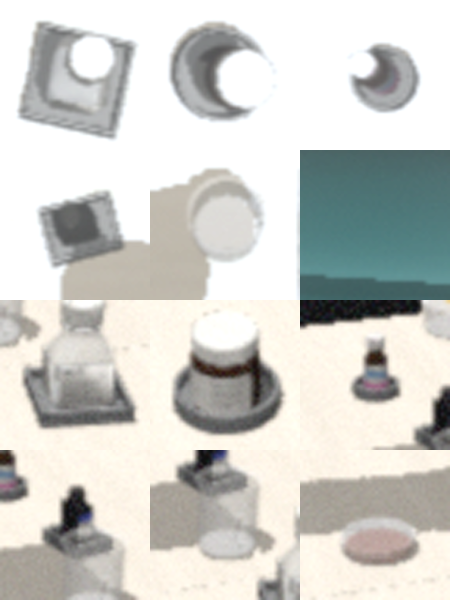

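All four bottles stand upright in their holders. In the top row the flask, jar and vial sit inside their pockets, and the black bottle is at (75,225), squared up with its tray. The beaker and petri dish are unmoved. I'm handing in.

```bash
python3 -c "
from station import *
print(sign_off())"
```

```text
the job is handed in; nothing more can be done
None
```

All four bottles are standing upright in their matching holders, placed in the order asked in about 35 s of the 112 s; the beaker and petri dish were not touched, and the job is handed in.

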